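# Row the toy boat through the harbour gate

### The arm

A 7-joint arm with a two-finger parallel gripper is mounted at the origin on the work surface. World frame = base frame: x ahead of the robot, y to its left, z up, the work surface at z = 0. Lengths are in mm, angles in degrees, forces in N, time in s.
With the tool pointing down it reaches from about 400 to 900 mm from the base axis. Payload 5.5 kg.
Tool frame: the origin (TCP) lies at the very end of the fingers, on their centre line; the grasp point (between the pads) lies 19 mm behind it (manip.grip_depth is the distance from the TCP to the grasp point, in mm); z points along the fingers, y is the direction in which the jaws open and shut (so a half turn about z gives the same grasp; the last joint's range is limited). The gripper opens to 92 mm and grips with 3 to 60 N. Pads are 19 mm wide; open, the fingers measure 130 mm over their backs; the gripper's body (75 mm by 190 mm) begins 47 mm behind the grasp point.
Start: joints at [-53.675, 28.699, -24.465, 88.831, 12.651, 65.22, -12.049], TCP at [235.498, 605.839, 226.729] pointing down, gripper open.
Joint ranges: [-164.97, 164.97], [-17.58, 116.51], [-87.97, 89.64], [11.32, 138.91], [-80.73, 260.73], [10.89, 115.49], [-147.41, 147.41]. Speed limits (degrees/s): [147.25, 147.25, 180, 180, 180, 180, 180].

### API

Orientations are given as [roll, pitch, yaw] about the fixed x, y, z axes, in that order (R = Rz(yaw) Ry(pitch) Rx(roll)).
In Python, from rig import manip gives the robot as it stands.
- The arm moves only by the tool play_rows, never from a script. Its argument "deltas" is a list of rows, each a list of 3 entries, a list of its own where there are three numbers: the turn, a rotation vector about the tool's x, y, z in rad, then the shift along the tool's x, y, z in cm, then the gripper's target within -1 to 1 (fully open at 1, half-way at 0, shut at -1). In form: [[[wx, wy, wz], [tx, ty, tz], jaw], ...]. A call has 1 to 8 rows; each row shifts and turns the commanded pose from where the row before left it, along the tool's axes as they then stand; what a row does not reach is not made up. A row lasts 1/8 s, in which the tool goes at most 62.5 mm and 10.7 degrees, less where a joint would pass 70% of its speed; a pose out of reach is approached as far as the arm can. A call is refused whole if a number of a shift passes 6.25 or a number of a turn 0.188, either way. A call with a gripper value outside its range is refused whole. The fingers move at their own pace and stop on an object; "force" is the grip in N (left out, the last holds). Time passes only in rows, so rows that do not move let the fingers close. It gives the time, the measured TCP pose, the force and the opening at its end, in the units of the state.
- manip.observe(): the state, without advancing time (a new reading comes with each control period).
- manip.get_image(name): name is "side" or "top" or "wrist"; returns a dict with "image" (400x640x3 uint8, blue, green, red), "depth" (400x640 float32, mm along the optical axis (not along the pixel's ray), 0 where there is no reading), "fx", "fy", "cx", "cy" (pixels), "camera_from_world" (4x4, takes a point from world to camera coordinates); the wrist camera has in their place "tool_from_camera" (4x4, takes a point from camera to tool coordinates, whose origin is the TCP and whose axes are the flange's). Camera axes: x right, y up, looking along -z (the intrinsics and any distortion apply to the point x, -y, -z); pixel columns grow to the right and rows downward; lengths in mm; the calibration is good to about 2 mm. A picture is of the moment at which its call begins: read the wrist's pose just before it.
- manip.sign_off(): hands the job in, once; it reports no verdict.
The state is a dict: "t": time; "q": joint angles; "joint_vel": joint speeds; "joint_torque": joint torques, N m; "eef_pos": TCP position; "ee_rot": TCP orientation; "ft_force": force on the tool from outside, world axes, zero at the start; "ft_torque": the same for the moment, N m; "gripper_width": opening from 0.0 (shut) to 1.0 (fully open).
Only numpy, scipy, OpenCV 4.12 (cv2) and the standard library are available. Lean on these libraries where they do the work, as an engineer would, in place of code of your own. Each camera call takes 0.05 s, during which the arm holds its last target. There are 200 camera calls.

### The job

With the fingertips, gently push the blue wooden rowboat bow first through the narrow gate of the wooden harbour on the table, until the whole boat is inside the harbour with its stern past the gate, then move the hand clear of it. Keep it flat on the table the whole way, never lifting it, and leave the goldfish, the bucket and the birch disc where they are.

Things in the scene. Friction and masses are not known exactly. Their poses are not given: they have to be found in the camera images.
- harbour: Fixed pine pen, open on top, walls 24 mm thick, 30 mm high, with one gate: a 97 mm gap in the middle of the wall facing the boat. Origin: on the table, mid-gap, halfway through the gate wall (which fills y -12 to 12 mm). +y points through the gate into the basin (world +y within 15 deg), +x along the gate wall, away from the robot.
- basin (a point): Middle of the harbour's basin on the table, harbour frame (0, 102, 0) mm. The basin is 200 mm wide (x -100 to 100) and 180 mm deep (y 12 to 192), closed behind; its floor is the table.
- post_near (a point): Foot of the round post ending the gate wall on the robot's side of the gap, harbour frame (-60.5, 0, 0) mm; 24 mm across, 36 mm high.
- post_far (a point): Foot of the same post on the far side of the gap, harbour frame (60.5, 0, 0) mm.
- boat: Solid blue beech rowboat, 130 long, 90 wide, 26 mm high (plus 3 mm benches), about 200 g, loose on the table outside the gate. Origin: underside, mid length and width; +y to the bow. Flat transom at y -65; straight sides x +-45 from y -65 to 20, then a taper to a round tip (radius 12) at y 65. Starts up to 45 mm off the gate's middle line, turned up to 20 deg.
- bow (a point): Tip of the boat's bow, 13 mm above its underside, boat frame (0, 65, 13) mm.
- stern_left (a point): Rear left corner of the boat's transom, boat frame (-45, -65, 13) mm.
- stern_right (a point): Rear right corner of the boat's transom, boat frame (45, -65, 13) mm.
- goldfish: Bystander: flat wooden goldfish with a steel eye disc, about 115 mm long, 70 mm wide, 16 mm thick, lying on the table. Origin: centre of the underside of the round body, +y towards its head.
- bucket: Bystander: small open tin bucket, 70 mm across at the rim, 65 mm high, standing on the table. Origin: centre of its underside.
- disc: Bystander: flat birch disc, 56 mm across, 8 mm thick, lying on the table. Origin: centre of its underside.
There are look-alikes about, which are no part of the job. There is more than one size of the boat; the one meant has the size given above.

How it is judged:
By the outcome, as a careful person would: the job done as asked, in the order asked, and still so for the second after the job is handed in, with the robot touching nothing.
It also fails if it takes over 54 s, if anything falls off the work surface, if the arm or the gripper's body presses on something with over 40 N, if the wrist force passes 120 N, or if a joint passes its speed limit or range.

## Working session

There is one attempt and no reset: what is moved stays moved. The work goes in short steps, Python scripts to look and compute and a tool call to move; the robot and the scene stay as the last step left them, time stands still between calls to the robot, and variables do not carry over. Pictures are saved under pics/ and viewed, about 8 in all and at most 12, crops included, and the job is handed in when it is done.

Besides the shell and the picture viewer there is one more tool, called by a JSON object that holds its "fn" and its "kwargs", one argument or row to a line. play_rows: Moves the arm, as the interface text tells. Its arguments: {"type":"object","properties":{"deltas":{"type":"array","items":{"type":"array"}},"force":{"type":"number"}},"required":["deltas"]}

```bash
mkdir -p pics; ls; cat > h.py <<'E'
from rig import manip
import numpy as np, cv2
def cast(im,pts,z):
    T=np.linalg.inv(np.array(im["camera_from_world"])); o=T[:3,3]; out=[]
    for u,v in np.atleast_2d(pts):
        d=T[:3,:3]@np.array([(u-im["cx"])/im["fx"],-(v-im["cy"])/im["fy"],-1.])
        out.append((o+d*(z-o[2])/d[2])[:2])
    return np.array(out)
E
python3 - <<'E'
from h import *
s=manip.observe(); print(s["eef_pos"],s["ee_rot"],s["t"])
for n in ("top","side"):
    im=manip.get_image(n); cv2.imwrite(f"pics/{n}0.png",im["image"])
    np.savez(f"{n}0.npz",**{k:v for k,v in im.items()}); print(n,[k for k in im],im["fx"],np.linalg.inv(im["camera_from_world"])[:3].round(2).tolist())
E
```

```text
pics
[235.30706073 605.15328259 225.68463429] [-1.79888666e+02 -3.80451666e-03  1.58757866e+02] 0.0
top ['image', 'depth', 'fx', 'fy', 'cx', 'cy', 'camera_from_world'] 400.0612221301661 [[0.02, 0.99, -0.13, 429.25], [-1.0, 0.01, -0.02, -51.3], [-0.02, 0.13, 0.99, 949.15]]
side ['image', 'depth', 'fx', 'fy', 'cx', 'cy', 'camera_from_world'] 428.11064001557037 [[1.0, 0.02, -0.04, 517.17], [-0.05, 0.51, -0.86, -872.95], [0.01, 0.86, 0.51, 525.64]]
```

View pics/top0.png

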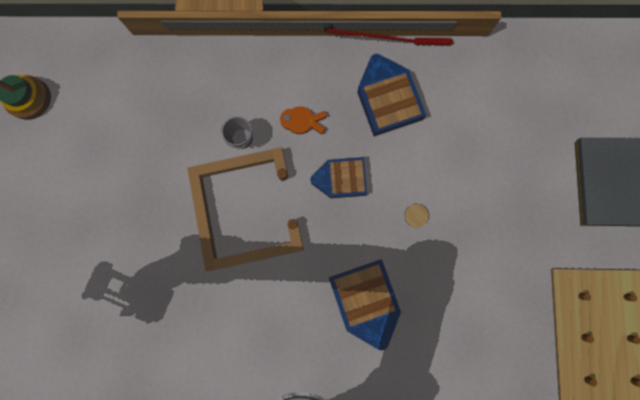

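View pics/side0.png

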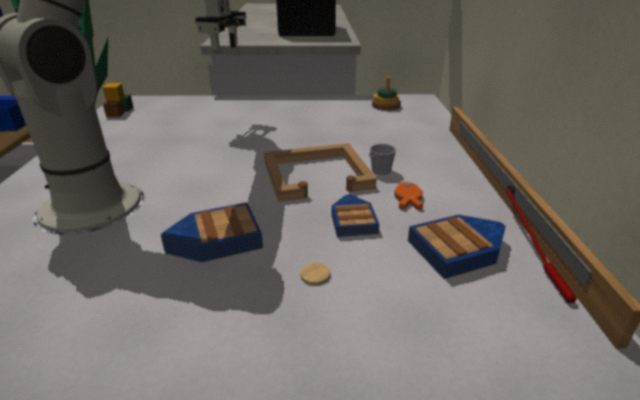

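```bash
cat >> h.py <<'E'
import math
def boat(im,C=(340,178),img=None):
    b=im["image"]; hsv=cv2.cvtColor(b,cv2.COLOR_BGR2HSV)
    blue=cv2.inRange(hsv,(100,110,20),(130,255,255))
    blue=cv2.morphologyEx(blue,cv2.MORPH_CLOSE,np.ones((3,3)))
    cs,_=cv2.findContours(blue,cv2.RETR_EXTERNAL,cv2.CHAIN_APPROX_NONE)
    cs=[c for c in cs if cv2.contourArea(c)>300]
    return min(cs,key=lambda c:np.linalg.norm(c[:,0].mean(0)-C))[:,0]
E
python3 - <<'E'
from h import *
im=dict(np.load("top0.npz"))
c=boat(im); h=cv2.convexHull(c); print("bbox",c.min(0),c.max(0))
W=cast(im,c,20).astype(np.float32)
print("rect",cv2.minAreaRect(W)); 
p=cv2.approxPolyDP(h,2,True)[:,0]; print(p.tolist(), cast(im,p,20).round().tolist())
b=im["image"]; hsv=cv2.cvtColor(b,cv2.COLOR_BGR2HSV)
print(hsv[173,283],hsv[224,293],hsv[165,283],hsv[240,297],hsv[205,199])
w=cv2.inRange(hsv,(8,70,60),(22,255,255)); w[:,305:]=0;w[:,:180]=0;w[:140]=0
cs,_=cv2.findContours(w,cv2.RETR_EXTERNAL,cv2.CHAIN_APPROX_NONE); c=max(cs,key=cv2.contourArea)
p=cv2.approxPolyDP(c,2.5,True)[:,0]; print(p.tolist()); print(cast(im,p,30).round().tolist())
print("rect",cv2.minAreaRect(cast(im,c[:,0],30).astype(np.float32)))
cv2.imwrite("pics/crop.png",cv2.resize(b[140:280,180:440],None,fx=3,fy=3,interpolation=cv2.INTER_CUBIC))
E
```

```text
bbox [311 158] [365 196]
rect ((604.2745361328125, -75.79927825927734), (88.49261474609375, 124.4149169921875), 5.159694671630859)
[[365, 194], [330, 196], [316, 186], [311, 178], [328, 160], [362, 158]] [[566.0, -141.0], [560.0, -59.0], [584.0, -26.0], [603.0, -14.0], [647.0, -53.0], [652.0, -134.0]]
[ 14 156  93] [ 13 146  94] [ 15 125 122] [ 16 125 122] [ 16 125 124]
[[281, 148], [188, 168], [206, 270], [302, 249], [297, 223], [289, 220], [291, 241], [221, 258], [212, 255], [199, 176], [272, 160], [282, 179], [286, 168]]
[[672.0, 58.0], [621.0, 277.0], [385.0, 221.0], [436.0, 3.0], [495.0, 16.0], [502.0, 35.0], [454.0, 29.0], [413.0, 188.0], [419.0, 209.0], [603.0, 249.0], [643.0, 78.0], [598.0, 54.0], [624.0, 45.0]]
rect ((528.8670654296875, 139.85731506347656), (247.05113220214844, 228.6128387451172), 13.110106468200684)
```

View pics/crop.png

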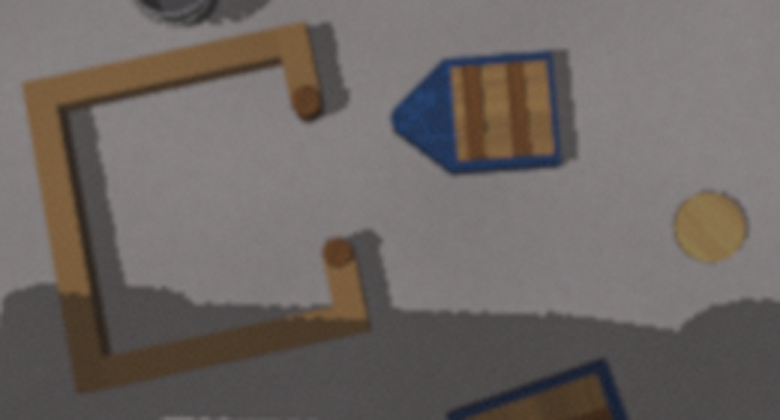

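The blue boat of the right size is at px (340,178), centred near (606,-75) with heading about 4.5°. The harbour gate's middle is near (552,41) with its axis at 13.1°. The boat therefore sits about 26 mm to the far side and 8.6° off. I'll square it up by pushing its far side, then push the stern.

{"fn": "play_rows", "kwargs": {
  "deltas": [
    [[0,0,-0.15],[0,0,0],-0.13],
    [[0,0,-0.15],[0,0,0],-0.13],
    [[0,0,-0.15],[0,0,0],-0.13],
    [[0,0,-0.15],[0,0,0],-0.13],
    [[0,0,0],[-1.7,-4.8,0],-0.13],
    [[0,0,0],[-1.7,-4.8,0],-0.13],
    [[0,0,0],[-1.7,-4.8,0],-0.13],
    [[0,0,0],[-1.7,-4.8,0],-0.13]
  ]
}}

```text
t: 1.1
eef_pos: [346.0, 432.5, 226.3]
ee_rot: [-180.0, -0.0, -166.9]
ft_force: [1.6, 1.4, 0.2]
gripper_width: 0.434
```

{"fn": "play_rows", "kwargs": {
  "deltas": [
    [[0,0,0],[-1.8,-4.8,0],-0.13],
    [[0,0,0],[-1.8,-4.8,0],-0.13],
    [[0,0,0],[-1.8,-4.8,0],-0.13],
    [[0,0,0],[-1.8,-4.8,0],-0.13],
    [[0,0,0],[-1.8,-4.8,0],-0.13],
    [[0,0,0],[-1.8,-4.8,0],-0.13],
    [[0,0,0],[-1.8,-4.8,0],-0.13],
    [[0,0,0],[-1.8,-4.8,0],-0.13]
  ]
}}

```text
t: 2.1
eef_pos: [573.3, 91.5, 226.4]
ee_rot: [180.0, -0.0, -166.9]
ft_force: [0.6, 1.0, -1.3]
gripper_width: 0.44
```

```bash
cat >> h.py <<'E'
HO=np.array([552.0,40.6]);HA=math.radians(13.1)
UX=np.array([math.cos(HA),math.sin(HA)]);UY=np.array([-math.sin(HA),math.cos(HA)])
def toH(p): d=np.asarray(p)[...,:2]-HO; return np.stack([d@UX,d@UY],-1)
def go(hx,hy,z,yaw):
    s=manip.observe(); p=np.array(s["eef_pos"]); y=math.radians(s["ee_rot"][2])
    print("t",s["t"],"H",toH(p).round(1),"z",p[2].round(1),"rot",np.round(s["ee_rot"],1),"w",s["gripper_width"],"F",np.round(s["ft_force"],1))
    d=HO+hx*UX+hy*UY-p[:2]
    print("shift tool cm",((np.array([[math.cos(y),math.sin(y)],[math.sin(y),-math.cos(y)]])@d)/10).round(2),((p[2]-z)/10).round(2),"wz",round(math.radians((math.degrees(y)-yaw+180)%360-180),3))
E
python3 -c "
from h import *
go(102,-147,7,193.1)"
```

```text
t 2.1 H [32.3 44.8] z 226.4 rot [ 180.    -0.  -166.9] w 0.44001358810208313 F [ 0.6  1.  -1.3]
shift tool cm [ -6.96 -19.18] 21.94 wz 0.001
```

{"fn": "play_rows", "kwargs": {
  "deltas": [
    [[0,0,0],[-1.75,-4.8,0],-0.13],
    [[0,0,0],[-1.75,-4.8,0],-0.13],
    [[0,0,0],[-1.75,-4.8,0],-0.13],
    [[0,0,0],[-1.75,-4.8,0],-0.13],
    [[0,0,0],[0,0,4],-0.13],
    [[0,0,0],[0,0,4],-0.13],
    [[0,0,0],[0,0,4],-0.13],
    [[0,0,0],[0,0,2],-0.13]
  ]
}}

```text
t: 3.1
eef_pos: [682.5, -77.9, 83.5]
ee_rot: [179.9, -0.3, -166.9]
ft_force: [0.6, -0.2, 1.0]
gripper_width: 0.433
```

```bash
python3 -c "
from h import *
go(102,-147,7,193.1)
for n in ('wrist','side'):
    im=manip.get_image(n); np.savez(n+'1.npz',**im); cv2.imwrite('pics/'+n+'1.png',im['image'])
a=cv2.imread('pics/wrist1.png');b=cv2.imread('pics/side1.png')
cv2.imwrite('pics/two1.png',np.hstack([cv2.resize(a,(400,250)),b[100:350,150:550]]))"
```

```text
t 3.1 H [ 100.3 -145. ] z 83.5 rot [ 179.9   -0.3 -166.9] w 0.43294284219669027 F [ 0.6 -0.2  1. ]
shift tool cm [-0.17 -0.2 ] 7.65 wz 0.001
```

View pics/two1.png

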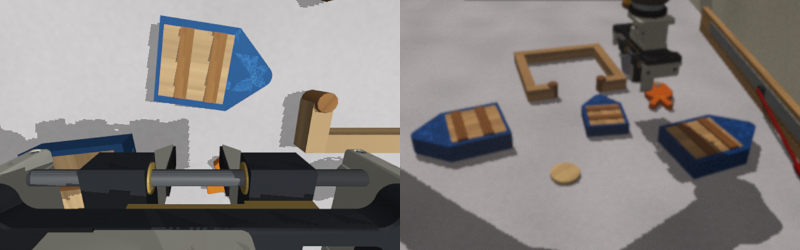

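```bash
cat >> h.py <<'E'
def wcast(im,pose,pts,z):
    from scipy.spatial.transform import Rotation as R
    p,r=pose; M=np.eye(4); M[:3,:3]=R.from_euler('xyz',r,degrees=True).as_matrix(); M[:3,3]=p
    im=dict(im); im["camera_from_world"]=np.linalg.inv(M@np.array(im["tool_from_camera"])); return cast(im,pts,z)
E
python3 -c "
from h import *
im=dict(np.load('top0.npz'))
hsv=cv2.cvtColor(im['image'],cv2.COLOR_BGR2HSV)
m=cv2.inRange(hsv,(3,180,120),(15,255,255)); m[:100]=0;m[145:]=0;m[:,340:]=0;m[:,270:]=m[:,270:]
cs,_=cv2.findContours(m,0,1);c=max(cs,key=cv2.contourArea)[:,0]
W=cast(im,c,12);print('fish x',W[:,0].min(),W[:,0].max(),'y',W[:,1].min(),W[:,1].max(),'Hy',toH(W).min(0),toH(W).max(0))
B=boat(im,(390,105));print('big H',toH(cast(im,cv2.approxPolyDP(cv2.convexHull(B),2,True)[:,0],30)).round().tolist())
s=manip.observe();im=dict(np.load('wrist1.npz'));c=boat(im,(340,100));p=cv2.approxPolyDP(cv2.convexHull(c),4,True)[:,0]
print(p.tolist());W=wcast(im,(s['eef_pos'],s['ee_rot']),p,26);print(W.round().tolist(),toH(W).round(1).tolist())
pp=np.array([[325,100],[325,100]])*1.6;print('post',toH(wcast(im,(s['eef_pos'],s['ee_rot']),pp[:1],36)))
"
```

```text
fish x 716.9448912687064 779.9729842305314 y -44.82193144354741 62.3160745406858 Hy [ 146.27478555 -130.3797273 ] [217.28242326 -22.74561058]
big H [[296.0, -289.0], [241.0, -348.0], [128.0, -361.0], [111.0, -233.0], [213.0, -220.0], [230.0, -224.0], [295.0, -269.0]]
[[257, 25], [384, 45], [431, 110], [432, 129], [361, 176], [246, 161]]
[[564.0, -144.0], [557.0, -61.0], [589.0, -17.0], [601.0, -12.0], [645.0, -52.0], [653.0, -137.0]] [[-30.0, -182.8], [-18.4, -100.0], [22.6, -64.6], [35.5, -62.5], [69.4, -111.4], [58.2, -195.7]]
post [[55.96332983 -2.72877882]]
```

Boat confirmed at harbour frame (23,-125), -8.3°; wrist view shows boat upper centre (px 210,60) and the far post (325,100). Fish and big boat are clear of the fingers. Descending and pushing sideways.

{"fn": "play_rows", "kwargs": {
  "deltas": [
    [[0,0,0],[-0.1,-0.1,3],-0.13],
    [[0,0,0],[-0.1,-0.1,3],-0.13],
    [[0,0,0],[0,0,1.5],-0.13],
    [[0,0,0],[0.4,0,0],-0.13],
    [[0,0,0],[0.4,0,0],-0.13],
    [[0,0,0],[0.4,0,0],-0.13],
    [[0,0,0],[0.4,0,0],-0.13],
    [[0,0,0],[0.4,0,0],-0.13]
  ]
}}

```text
t: 4.2
eef_pos: [667.5, -84.2, 12.2]
ee_rot: [-180.0, 0.0, -166.9]
ft_force: [-0.4, 0.1, -0.3]
gripper_width: 0.43
```

{"fn": "play_rows", "kwargs": {
  "deltas": [
    [[0,0,0],[0.4,0,0],-0.13],
    [[0,0,0],[0.4,0,0],-0.13],
    [[0,0,0],[0.4,0,0],-0.13],
    [[0,0,0],[0.4,0,0],-0.13],
    [[0,0,0],[0,0,0],-0.13]
  ]
}}

```text
t: 4.82
eef_pos: [651.5, -87.9, 11.6]
ee_rot: [-180.0, -0.0, -166.9]
ft_force: [-0.2, 1.0, 0.9]
gripper_width: 0.436
```

```bash
cat >> h.py <<'E'
def wboat(C,name=None,eps=4):
    s=manip.observe();im=manip.get_image('wrist')
    if name: cv2.imwrite(name,im['image'])
    c=boat(im,C);p=cv2.approxPolyDP(cv2.convexHull(c),eps,True)[:,0]
    W=wcast(im,(s['eef_pos'],s['ee_rot']),p,26);print(p.tolist(),toH(W).round(1).tolist())
E
python3 -c "
from h import *
go(54.5,-147,7,193.1)
wboat((320,150),'pics/w2.png')"
```

```text
t 4.825 H [  67.8 -147.7] z 11.6 rot [-180.    -0.  -166.9] w 0.43559753406191126 F [-0.2  1.   0.9]
shift tool cm [1.33 0.07] 0.46 wz 0.0
[[220, 38], [413, 55], [483, 142], [487, 166], [477, 179], [384, 240], [223, 229]] [[-39.7, -189.2], [-32.9, -104.8], [5.0, -67.9], [16.5, -64.1], [23.0, -68.0], [55.8, -111.8], [49.5, -195.8]]
```

View pics/w2.png

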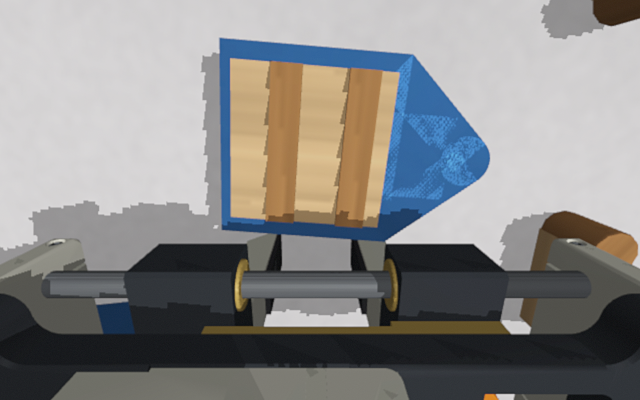

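The view shows the fingers touching the forward end of the boat's far side (px 384,240), with about 4° still to straighten. I'll push on.

{"fn": "play_rows", "kwargs": {
  "deltas": [
    [[0,0,0],[0.3,0,0.2],-0.13],
    [[0,0,0],[0.3,0,0],-0.13],
    [[0,0,0],[0.3,0,0],-0.13],
    [[0,0,0],[0.3,0,0],-0.13],
    [[0,0,0],[0,0,0],-0.13],
    [[0,0,0],[0,0,0],-0.13]
  ]
}}

```text
t: 5.62
eef_pos: [639.9, -90.7, 9.6]
ee_rot: [-180.0, -0.0, -166.9]
ft_force: [0.2, 0.0, 0.4]
gripper_width: 0.436
```

```bash
python3 -c "
from h import *
go(54.5,-147,7,193.1)
wboat((320,150),'pics/w3.png')"
```

```text
t 5.625 H [  55.9 -147.8] z 9.6 rot [-180.    -0.  -166.9] w 0.4355252011393659 F [0.2 0.  0.4]
shift tool cm [0.14 0.08] 0.26 wz 0.001
[[206, 50], [401, 52], [481, 136], [486, 160], [474, 175], [385, 241], [223, 240]] [[-46.4, -195.2], [-45.6, -110.8], [-9.9, -70.5], [1.4, -66.4], [8.7, -71.0], [43.5, -111.9], [42.9, -195.8]]
```

{"fn": "play_rows", "kwargs": {
  "deltas": [
    [[0,0,0],[-0.8,0,0],-0.13],
    [[0,0,0],[-0.8,0,0],-0.13],
    [[0,0,0],[0,0,-3],-0.13],
    [[0,0,0],[0,0,-3],-0.13],
    [[0,0,0],[0,0,-3],-0.13],
    [[0,0,0.157],[0,0,0],-0.13],
    [[0,0,0.157],[0,0,0],-0.13],
    [[0,0,0.157],[0,0,0],-0.13]
  ]
}}

```text
t: 6.68
eef_pos: [656.5, -86.4, 99.9]
ee_rot: [180.0, 0.0, 165.9]
ft_force: [-0.2, 0.9, 0.1]
gripper_width: 0.437
```

{"fn": "play_rows", "kwargs": {
  "deltas": [
    [[0,0,0.157],[0,0,0],-0.13],
    [[0,0,0.157],[0,0,0],-0.13],
    [[0,0,0.157],[0,0,0],-0.13],
    [[0,0,0.157],[0,0,0],-0.13],
    [[0,0,0.157],[0,0,0],-0.13],
    [[0,0,0.157],[0,0,0],-0.13],
    [[0,0,0.157],[0,0,0],-0.13],
    [[0,0,0],[-4,-3.6,0],-0.13]
  ]
}}

```text
t: 7.68
eef_pos: [633.2, -126.9, 99.7]
ee_rot: [179.8, -0.2, 103.7]
ft_force: [-0.1, -0.5, -0.5]
gripper_width: 0.435
```

{"fn": "play_rows", "kwargs": {
  "deltas": [
    [[0,0,0],[-4,-3.6,0],-0.13],
    [[0,0,0],[0,0,0],-0.13]
  ]
}}

```text
t: 7.92
eef_pos: [601.5, -187.8, 99.9]
ee_rot: [-179.9, 0.2, 102.7]
ft_force: [0.2, 0.3, 0.5]
gripper_width: 0.435
```

```bash
python3 -c "
from h import *
go(-1,-226,8,103.1)
wboat((320,150),'pics/w4.png')
im=manip.get_image('top');cv2.imwrite('pics/t4.png',im['image'])"
```

```text
t 7.925 H [  -3.5 -233.7] z 99.9 rot [-179.9    0.2  102.7] w 0.43529164105574997 F [0.2 0.3 0.5]
shift tool cm [0.77 0.25] 9.19 wz -0.007
[[352, 0], [382, 42], [375, 162], [262, 161], [256, 42], [286, 0]] [[21.5, -85.5], [43.2, -111.3], [42.5, -196.0], [-45.9, -194.5], [-45.1, -110.6], [-23.2, -85.1]]
```

View pics/w4.png

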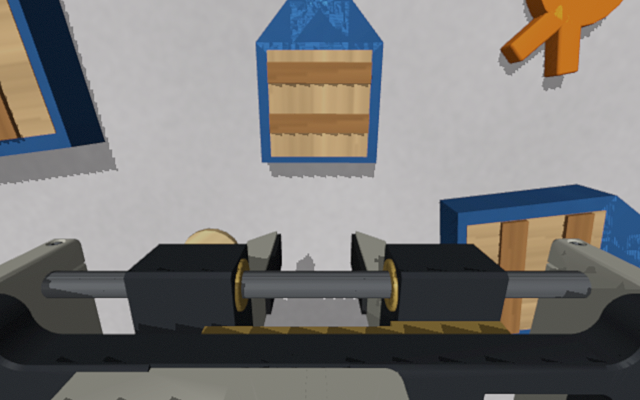

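```bash
python3 -c "
from h import *
im=dict(np.load('top0.npz'));print('disc',toH(cast(im,[(416,215.5)],8)), 'posts',toH(cast(im,[(282.5,173),(293,224)],36)))
B=boat(im,(390,105)); print('bigdepth z', 949-im['depth'][100,365:420:8])"
```

```text
disc [[-101.29759671 -286.70941185]] posts [[ 59.86053572  -2.10773125]
 [-61.65412872  -1.83595519]]
bigdepth z [-4.13855     0.55426025  1.2510376   1.1520386   1.9466553   5.8568726
  8.363647  ]
```

Disc, posts (gate middle at x≈-0.9) and boat (x≈-1.3, square) all agree. Descending behind the stern and starting the push.

{"fn": "play_rows", "kwargs": {
  "deltas": [
    [[0,0,-0.007],[0.6,0.22,3],-0.13],
    [[0,0,0],[0,0,3],-0.13],
    [[0,0,0],[0,0,2],-0.13],
    [[0,0,0],[0,0,1.2],-0.13],
    [[0,0,0],[0.6,0,0],-0.13],
    [[0,0,0],[0.6,0,0],-0.13],
    [[0,0,0],[0.6,0,0],-0.13],
    [[0,0,0],[0.6,0,0],-0.13]
  ]
}}

```text
t: 9.02
eef_pos: [599.9, -151.6, 8.7]
ee_rot: [179.9, 0.1, 103.6]
ft_force: [0.5, -1.1, 0.5]
gripper_width: 0.434
```

{"fn": "play_rows", "kwargs": {
  "deltas": [
    [[0,0,0],[0.7,0,0],-0.13],
    [[0,0,0],[0.7,0,0],-0.13],
    [[0,0,0],[0.7,0,0],-0.13],
    [[0,0,0],[0.7,0,0],-0.13],
    [[0,0,0],[0.7,0,0],-0.13],
    [[0,0,0],[0.7,0,0],-0.13],
    [[0,0,0],[0,0,0],-0.13]
  ]
}}

```text
t: 9.9
eef_pos: [588.9, -109.1, 7.5]
ee_rot: [-180.0, -0.1, 103.7]
ft_force: [-0.3, 0.2, -0.9]
gripper_width: 0.433
```

```bash
python3 -c "
from h import *
go(-1,-160,8,103.1)
wboat((320,150),'pics/w5.png')"
```

```text
t 9.9 H [   2.  -154.2] z 7.5 rot [-1.800e+02 -1.000e-01  1.037e+02] w 0.43302882554603433 F [-0.3  0.2 -0.9]
shift tool cm [-0.58 -0.3 ] -0.05 wz 0.01
[[364, 0], [409, 63], [395, 244], [220, 244], [202, 63], [246, 0]] [[20.1, -33.8], [40.8, -57.3], [41.9, -142.4], [-47.6, -143.2], [-48.4, -58.1], [-28.1, -34.2]]
```

View pics/w5.png

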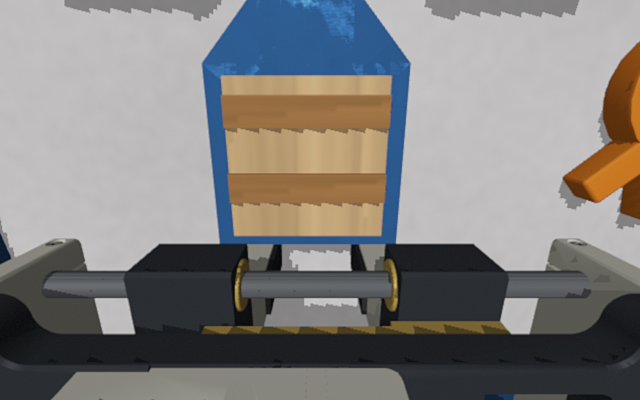

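The boat has drifted about 3 mm toward -x and is 0.6° off (px 202–409 in the picture), so I'll steer gently clockwise before the gate.

{"fn": "play_rows", "kwargs": {
  "deltas": [
    [[0,0,0.012],[0.5,0,0],-0.13],
    [[0,0,0.012],[0.5,0,0],-0.13],
    [[0,0,0.012],[0.5,0,0],-0.13],
    [[0,0,0],[0.5,0,0],-0.13],
    [[0,0,0],[0.5,0,0],-0.13],
    [[0,0,0],[0.5,0,0],-0.13],
    [[0,0,0],[0,0,0],-0.13],
    [[0,0,0],[0,0,0],-0.13]
  ]
}}

```text
t: 10.95
eef_pos: [583.0, -81.1, 7.8]
ee_rot: [180.0, -0.0, 101.5]
ft_force: [0.3, -0.2, -0.1]
gripper_width: 0.437
```

```bash
python3 -c "
from h import *
go(3.5,-86,8,103.1)
wboat((320,150),'pics/w6.png')"
```

```text
t 10.95 H [   2.6 -125.6] z 7.8 rot [180.   -0.  101.5] w 0.43744947119494065 F [ 0.3 -0.2 -0.1]
shift tool cm [ 3.96 -0.02] -0.02 wz -0.028
[[366, 0], [410, 61], [395, 241], [221, 241], [202, 61], [245, 0]] [[26.0, -5.9], [45.4, -29.4], [42.9, -113.8], [-45.9, -111.2], [-44.1, -26.9], [-23.4, -4.6]]
```

View pics/w6.png

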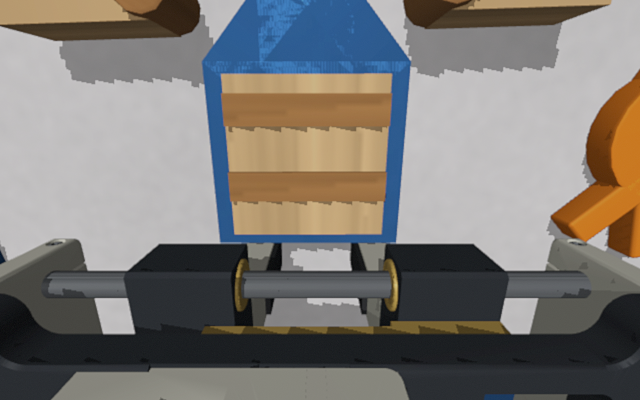

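```bash
python3 -c "
from h import *
s=manip.observe();im=manip.get_image('wrist');b=im['image']
hsv=cv2.cvtColor(b,cv2.COLOR_BGR2HSV)
m=cv2.inRange(hsv,(5,70,20),(25,255,255))
for v in (0,4,8,12,16,20,24,28):
    l=np.where(m[v,100:235])[0].max()+100; r=np.where(m[v,385:520])[0].min()+385
    W=toH(wcast(im,(s['eef_pos'],s['ee_rot']),[(l,v),(r,v)],36)); print(v,l,r,W.round(1).tolist(),W[:,0].mean().round(1))
"
```

```text
0 196 404 [[-40.1, -7.3], [38.9, -9.5]] -0.6
4 198 404 [[-39.5, -8.7], [39.0, -10.9]] -0.3
8 199 405 [[-39.3, -10.0], [39.4, -12.2]] 0.0
12 198 406 [[-39.9, -11.4], [39.9, -13.6]] -0.0
16 198 407 [[-40.1, -12.7], [40.3, -15.0]] 0.1
20 198 411 [[-40.3, -14.1], [42.0, -16.4]] 0.8
24 196 415 [[-41.2, -15.4], [43.6, -17.8]] 1.2Traceback (most recent call last):
  File "<string>", line 7, in <module>
    l=np.where(m[v,100:235])[0].max()+100; r=np.where(m[v,385:520])[0].min()+385
                                             ~~~~~~~~~~~~~~~~~~~~~~~~~~~~~^^
    return umr_minimum(a, axis, None, out, keepdims, initial, where)
ValueError: zero-size array to reduction operation minimum which has no identity
```

{"fn": "play_rows", "kwargs": {
  "deltas": [
    [[0,0,-0.007],[0.5,0.04,0],-0.13],
    [[0,0,-0.007],[0.5,0.04,0],-0.13],
    [[0,0,-0.007],[0.5,0.04,0],-0.13],
    [[0,0,-0.006],[0.5,0.03,0],-0.13],
    [[0,0,0],[0,0,0],-0.13],
    [[0,0,0],[0,0,0],-0.13]
  ]
}}

```text
t: 11.8
eef_pos: [580.0, -61.0, 7.6]
ee_rot: [-180.0, -0.0, 103.1]
ft_force: [0.6, -0.7, -0.5]
gripper_width: 0.433
```

```bash
python3 -c "
from h import *
go(3.5,-86,8,103.1)
wboat((320,150),'pics/w7.png')"
```

```text
t 11.8 H [   4.3 -105.3] z 7.6 rot [-180.    -0.   103.1] w 0.4329369860416918 F [ 0.6 -0.7 -0.5]
shift tool cm [ 1.93 -0.08] -0.04 wz -0.0
[[366, 0], [411, 61], [395, 242], [221, 244], [202, 61], [246, 0]] [[24.4, 14.9], [44.9, -8.0], [44.3, -92.9], [-44.7, -93.8], [-45.1, -7.9], [-24.6, 14.9]]
```

View pics/w7.png

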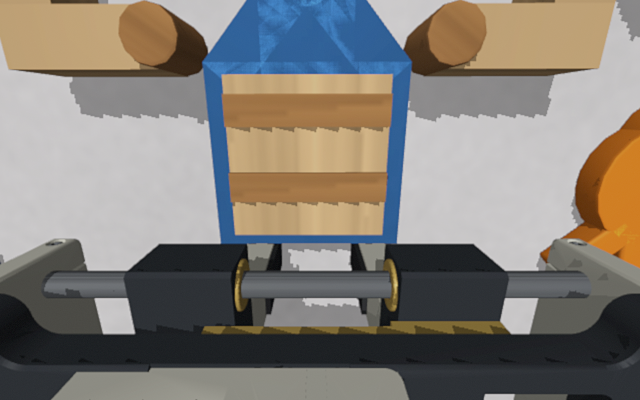

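Boat is centred (x≈-0.1, 0°) with its shoulders between the posts (px 202–411 between the post feet at 207 and 408). Pushing straight.

{"fn": "play_rows", "kwargs": {
  "deltas": [
    [[0,0,0],[0.5,0,0],-0.13],
    [[0,0,0],[0.5,0,0],-0.13],
    [[0,0,0],[0.5,0,0],-0.13],
    [[0,0,0],[0.5,0,0],-0.13],
    [[0,0,0],[0.5,0,0],-0.13],
    [[0,0,0],[0.5,0,0],-0.13],
    [[0,0,0],[0.5,0,0],-0.13],
    [[0,0,0],[0,0,0],-0.13]
  ]
}}

```text
t: 12.85
eef_pos: [572.2, -26.4, 7.7]
ee_rot: [-180.0, -0.0, 103.1]
ft_force: [1.1, -0.4, 0.0]
gripper_width: 0.43
```

```bash
python3 -c "
from h import *
go(3.5,26,8,103.1)
wboat((320,150),'pics/w8.png')"
```

```text
t 12.85 H [  4.5 -69.8] z 7.7 rot [-180.    -0.   103.1] w 0.42950038745777047 F [ 1.1 -0.4  0. ]
shift tool cm [ 9.58 -0.09] -0.03 wz 0.0
[[365, 0], [410, 63], [396, 243], [222, 244], [205, 61], [248, 0]] [[24.2, 50.4], [44.7, 26.7], [45.0, -58.0], [-44.1, -58.5], [-43.7, 27.5], [-23.7, 50.4]]
```

{"fn": "play_rows", "kwargs": {
  "deltas": [
    [[0,0,0],[0.5,-0.01,0],-0.13],
    [[0,0,0],[0.5,-0.01,0],-0.13],
    [[0,0,0],[0.5,-0.01,0],-0.13],
    [[0,0,0],[0.5,-0.01,0],-0.13],
    [[0,0,0],[0.5,-0.01,0],-0.13],
    [[0,0,0],[0.5,0,0],-0.13],
    [[0,0,0],[0.5,0,0],-0.13],
    [[0,0,0],[0.5,0,0],-0.13]
  ]
}}

```text
t: 13.9
eef_pos: [562.7, 11.9, 7.7]
ee_rot: [180.0, -0.0, 103.1]
ft_force: [0.5, -1.7, -0.2]
gripper_width: 0.435
```

```bash
python3 -c "
from h import *
go(3.5,26,8,103.1)
wboat((320,150),'pics/w9.png')"
```

```text
t 13.9 H [  3.9 -30.4] z 7.7 rot [180.   -0.  103.1] w 0.43534285676909046 F [ 0.5 -1.7 -0.2]
shift tool cm [ 5.64 -0.05] -0.03 wz -0.001
[[364, 0], [410, 64], [396, 244], [222, 244], [204, 64], [249, 0]] [[23.3, 89.9], [44.3, 65.8], [44.6, -19.1], [-44.6, -19.0], [-44.7, 65.9], [-23.7, 89.9]]
```

View pics/w9.png

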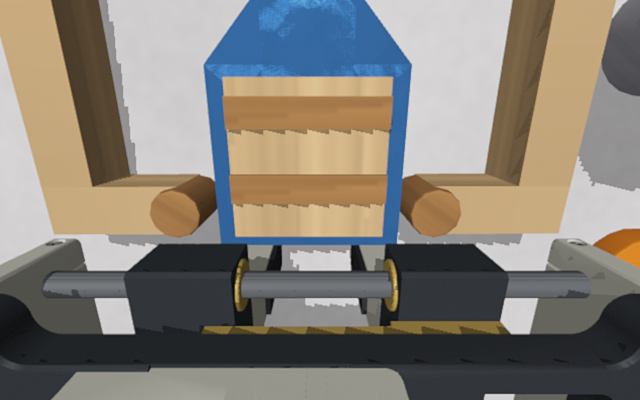

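The boat is nearly through, with its stern at y≈-19 and centred. I'll finish the push.

{"fn": "play_rows", "kwargs": {
  "deltas": [
    [[0,0,0],[0.5,-0.02,0],-0.13],
    [[0,0,0],[0.5,-0.02,0],-0.13],
    [[0,0,0],[0.5,0,0],-0.13],
    [[0,0,0],[0.5,0,0],-0.13],
    [[0,0,0],[0.5,0,0],-0.13],
    [[0,0,0],[0.5,0,0],-0.13],
    [[0,0,0],[0.5,0,0],-0.13],
    [[0,0,0],[0.5,0,0],-0.13]
  ]
}}

```text
t: 14.95
eef_pos: [553.2, 50.8, 7.7]
ee_rot: [-180.0, -0.0, 103.1]
ft_force: [0.2, -1.0, -0.1]
gripper_width: 0.434
```

{"fn": "play_rows", "kwargs": {
  "deltas": [
    [[0,0,0],[0.5,0,0],-0.13],
    [[0,0,0],[0.5,0,0],-0.13],
    [[0,0,0],[0.5,0,0],-0.13],
    [[0,0,0],[0,0,0],-0.13],
    [[0,0,0],[-0.5,0,0],-0.13],
    [[0,0,0],[-0.5,0,0],-0.13],
    [[0,0,0],[0,0,-3],-0.13],
    [[0,0,0],[0,0,-4],-0.13]
  ]
}}

```text
t: 15.95
eef_pos: [551.2, 54.3, 77.4]
ee_rot: [-179.8, 0.0, 103.0]
ft_force: [0.6, 0.2, 0.7]
gripper_width: 0.437
```

{"fn": "play_rows", "kwargs": {
  "deltas": [
    [[0,0,0],[0,0,-5],-0.13],
    [[0,0,0],[-2,0,-5],-0.13],
    [[0,0,0],[-5,0,-2],-0.13],
    [[0,0,0],[-5,0,0],-0.13],
    [[0,0,0],[-5,0,0],-0.13],
    [[0,0,0],[-4,0,0],-0.13],
    [[0,0,0],[0,0,0],-0.13],
    [[0,0,0],[0,0,0],-0.13]
  ]
}}

```text
t: 16.95
eef_pos: [599.3, -149.0, 197.4]
ee_rot: [-180.0, -0.1, 103.0]
ft_force: [-0.1, 0.8, -0.1]
gripper_width: 0.439
```

```bash
python3 -c "
from h import *
go(0,0,8,103.1)
wboat((320,50))
im=manip.get_image('top');a=im['image']
c=boat(im,(250,210));p=cv2.approxPolyDP(cv2.convexHull(c),2,True)[:,0];print(p.tolist(),toH(cast(im,p,26)).round(1).tolist())
cv2.imwrite('pics/t9.png',a)"
```

```text
t 16.95 H [   3.1 -195.3] z 197.4 rot [-1.80e+02 -1.00e-01  1.03e+02] w 0.4394453546389868 F [-0.1  0.8 -0.1]
shift tool cm [19.53 -0.33] 18.94 wz -0.001
[[557, 238], [544, 270], [507, 270], [402, 243], [401, 208], [498, 198]] [[292.0, -265.4], [285.7, -308.5], [239.7, -308.3], [106.5, -271.5], [101.8, -227.1], [212.7, -215.2]]
[[268, 186], [274, 220], [240, 227], [219, 215], [219, 210], [233, 192]] [[39.0, 38.0], [-42.3, 40.0], [-41.4, 120.4], [-3.5, 163.2], [8.0, 161.1], [42.7, 121.2]]
```

View pics/t9.png

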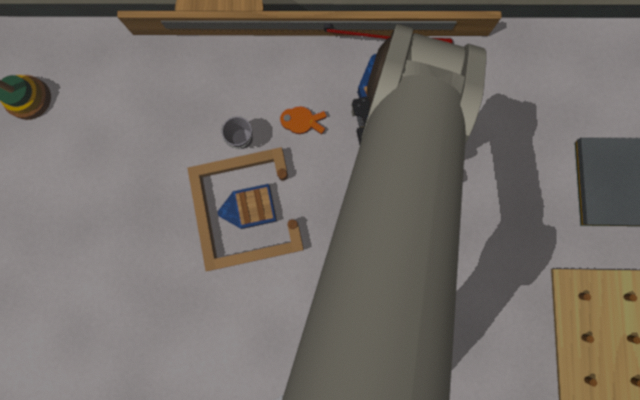

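The picture shows the boat at px (250,207) fully inside the harbour, with its stern at y≈38 and bow at y≈163. The fish and bucket haven't moved, and the hand is clear.

```bash
python3 -c "
from h import *
print(manip.sign_off())"
```

```text
the job is handed in; nothing more can be done
None
```

The blue rowboat is inside the harbour, and the job was handed in at about 17 s of the 54 s allowed. I squared the boat up with a fingertip push on its far side. Then I pushed it bow first through the gate with both fingertips on the transom, correcting its heading once just before the posts.

- **Boat:** the last top view, in the harbour frame, puts the stern at y ≈ 38 mm, past the gate wall at 12 mm. The bow is at y ≈ 163 mm, short of the back wall at 192 mm, and the boat is centred to within about 2 mm. I never gripped or lifted it.
- **Forces:** the wrist force read at most about 2 N at the end of each move.
- **Hand:** it ended about 200 mm above the table, well behind the gate, touching nothing.
- **Goldfish and bucket:** by eye they are in the same places as in the first picture.
- **Birch disc:** the arm hid it in the last view, so I did not see it again. By the measured positions the fingers stayed well clear of it.

No check failed. The two wrist-camera checks of the boat and gate agreed with the first top-view measurements to a few millimetres. The wrist camera's last automatic boat reading picked up the big look-alike boat, so I ignored it and used the top view.

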